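# Centre a top-heavy motion sensor on its charging base and start the charge

## Task

The small white-headed motion sensor stands near the edge of its round black charging base. With light taps of the fingertips low on its foot, nudge it to the middle of the yellow ring without gripping, lifting or toppling it; then press the green button down to start the charge, and leave everything else where it is.

Things in the scene. Friction and masses are not known exactly. Their poses are not given: they have to be found in the camera images.
- sensor: top-heavy white motion sensor, about 60 g: round foot 40 mm diameter and 10 mm thick, thin stem 12 mm diameter, ball head 34 mm diameter with a dark lens, 59 mm tall in all. Origin at the centre of the foot's underside, z up. It slides on the base when the foot is pushed sideways with under about 1 N, and stays where it is left; pushed at the head it may topple
- base: round black charging base, fixed to the table; flat top 104 mm diameter, 36 mm above the table (a skirt 116 mm wide at the table). Origin at the centre of its underside, z up; its yaw means nothing
- base_centre (a point): centre of the flat top of the base, 36 mm above the table; a yellow ring of 54 mm inner and 60 mm outer diameter is marked flush around it
- start (a joint): travel of the green round button, 32 mm diameter, in a grey housing 48 mm wide and 12 mm high on the table (button top 22 mm above the table when up), straight down: 0 is up, 0.006 m fully down (4 N); springs back when let go
- start_top (a point): centre of the top face of the green button, when up
- spare: a second, blue-headed sensor of the same shape (40 mm foot, 59 mm tall) standing on the table; bystander. Origin at the centre of its underside
- cell: brass-coloured battery cell, 26 mm diameter, 50 mm tall, standing on end; bystander. Origin at the centre of its underside
- alarm: round white smoke alarm, 100 mm diameter, 38 mm high, lying on the table; bystander. Origin at the centre of its underside
- driver: screwdriver with red handle, 160 mm long, lying; bystander. Origin on the table under the middle of its length
- tape: blue ring (tape core), 70 mm outer and 44 mm inner diameter, 24 mm high, lying flat; bystander. Origin at the centre of its underside
- pot: small empty blue cup, 64 mm diameter at the rim, 55 mm tall; bystander. Origin at the centre of its underside
There are look-alikes about, which are no part of the job. Of the things shaped like the part that bears start, the grey one is meant.

How it is judged:
By the outcome, as a careful person would: the job done as asked, in the order asked, and still so for the second after the job is handed in, with the robot touching nothing.
It also fails if it takes over 64 s, if anything falls off the work surface, if the arm or the gripper's body presses on something with over 40 N, if the wrist force passes 120 N, or if a joint passes its speed limit or range.

## Robot

A 6-joint arm with a two-finger parallel gripper is mounted at the origin on the work surface. World frame = base frame: x ahead of the robot, y to its left, z up, the work surface at z = 0. Lengths are in m, angles in rad, forces in N, time in s.
With the tool pointing down it reaches from about 0.3 to 0.875 m from the base axis. Payload 6.4 kg.
Tool frame: the origin (TCP) lies on the centre line of the jaws, within the pads' length; the fingertips stand 14 mm ahead of it and the grasp point (between the pads) lies 5 mm behind it (env.tip_extent is the distance from the TCP to the fingertips, in m); z points along the fingers, y is the line along which they close (so a half turn about z gives the same grasp; the last joint's range is limited). The gripper opens to 85 mm and grips with 20 to 120 N. Pads are 22 mm wide; open, the fingers measure 114 mm over their backs; the gripper's body (76 mm by 85 mm) begins 54 mm behind the grasp point. The pads swing forward as they close: fully open they stand 13 mm farther back than shut.
Start: joints at [-1.471, 0.181, 1.607, -0, 1.354, -0.206], TCP at [0.173, -0.548, 0.245] pointing down, gripper open.
Joint ranges: [-2.99, 2.99], [-0.89, 2.07], [0.3, 2.58], [-1.14, 4.28], [0, 2.63], [-3.12, 3.12]. Speed limits (rad/s): [2.57, 2.57, 3.01, 3.14, 3.14, 3.14].

## Interface

Orientations are given as a unit quaternion [w, x, y, z].
In Python, from rig import env gives the robot as it stands. The module is installed in compiled form; this text tells all that it offers.
- The arm moves only by the tool jog_arm, never from a script. Its argument "moves" is a list of rows, each an object with "gripper": the finger opening in mm, from 0 to 85.4; "delta_pos": the shift along the tool's x, y, z normalised to -1 to 1, where 1 is 15 cm, a list of three; "yaw": the turn about the tool's z normalised to -1 to 1, where 1 is 45 degrees. In form: [{"gripper": gripper, "delta_pos": [dx, dy, dz], "yaw": yaw}, ...]. A call has 1 to 12 rows; each row shifts and turns the commanded pose from where the row before left it, along the tool's axes as they then stand; what a row does not reach is not made up. A row lasts 1/8 s, in which the tool goes at most 62.5 mm and 10.7 degrees, less where a joint would pass 70% of its speed; a pose out of reach is approached as far as the arm can. A call with a number of a shift or a turn outside -1 to 1 is refused whole. A call with a gripper value outside its range is refused whole. The fingers move at their own pace and stop on an object; "newtons" is the grip in N (left out, the last holds). Time passes only in rows, so rows that do not move let the fingers close. It gives the time, the measured TCP pose, the force, the opening and the grip force at its end, in the units of the state.
- env.get_state(): the state, without advancing time (a new reading comes with each control period).
- env.snapshot(name): name is "side" or "top" or "wrist"; returns a dict with "pixels" (384x512x3 uint8, red, green, blue), "depth" (384x512 float32, m along the optical axis (not along the pixel's ray), 0 where there is no reading), "intrinsics" (3x3 intrinsics, pixels), "rvec" (rotation vector, rad) and "tvec" (3), from world to camera coordinates, as OpenCV has them. Camera axes: x right, y down, z forward; pixel columns grow to the right and rows downward; lengths in m; the calibration is good to about 2 mm. The wrist camera is an equidistant fisheye: a pixel r from the principal point sees the ray r / f radians off the axis. A picture is of the moment at which its call begins.
- env.hand_in(): hands the job in; it is judged then, once.
The state is a dict: "t": time; "joint_pos": joint angles; "qvel": joint speeds; "joint_efforts": joint torques, N m; "eef_pos": TCP position; "ee_rot": TCP orientation; "contact_force": force on the tool from outside, world axes, zero at the start; "torque": the same for the moment, N m; "width": finger opening in m; "gripper_force": force on a finger pad.
Only numpy, scipy, OpenCV 4.12 (cv2) and the standard library are available. Lean on these libraries where they do the work, as an engineer would, in place of code of your own. Each camera call takes 0.05 s, during which the arm holds its last target. There are 200 camera calls.

## Working session

There is one attempt and no reset: what is moved stays moved. The work goes in short steps, Python scripts to look and compute and a tool call to move; the robot and the scene stay as the last step left them, time stands still between calls to the robot, and variables do not carry over. Pictures are saved under pics/ and viewed, at most 10 in all, crops included, and the job is handed in when it is done.

Besides the shell and the picture viewer there is one more tool, called after "Request:" as name(argument=value, ...) on one line, values as JSON. jog_arm: Moves the arm, as the interface text tells. Its arguments: {"type":"object","properties":{"moves":{"type":"array"},"newtons":{"type":"number"}},"required":["moves"]}

```bash
mkdir -p pics
cat > h.py <<'E'
import numpy as np, cv2
from rig import env
def snap(n):
    s=env.snapshot(n); s['R']=cv2.Rodrigues(np.array(s['rvec'],float))[0]; s['t']=np.array(s['tvec'],float).ravel(); s['K']=np.array(s['intrinsics']); return s
def cloud(s):
    h,w=s['depth'].shape; u,v=np.meshgrid(np.arange(w),np.arange(h)); z=s['depth'];K=s['K']
    p=np.stack([(u-K[0,2])/K[0,0]*z,(v-K[1,2])/K[1,1]*z,z],-1)
    return (p-s['t'])@s['R']
def onplane(s,u,v,z):
    d=np.array([(u-s['K'][0,2])/s['K'][0,0],(v-s['K'][1,2])/s['K'][1,1],1])@s['R']; c=-s['t']@s['R']
    return c+d*(z-c[2])/d[2]
def proj(s,p):
    q=s['R']@np.array(p)+s['t']; q=s['K']@q; return q[:2]/q[2]
E
python3 - <<'E'
from h import *
import pickle
for n in ('top','side'):
    s=snap(n); pickle.dump(s,open(n+'.pkl','wb'))
    cv2.imwrite(f'pics/{n}0.png',cv2.resize(s['pixels'][:,:,::-1],(800,600),interpolation=cv2.INTER_CUBIC))
    print(n,-s['t']@s['R'],s['K'][0,0],s['R'][2])
print(env.get_state())
E
```

```text
top [ 0.43266469 -0.01343328  1.33941247] 497.29197593943866 [ 0.10807389  0.02789573 -0.99375141]
side [0.39036121 0.64227232 0.80177515] 357.0518224718116 [ 0.18920213 -0.64680336 -0.73881524]
{'t': 0.1, 'joint_pos': array([-1.47129412e+00,  1.81465613e-01,  1.60787270e+00, -2.87033773e-05,
        1.35378440e+00, -2.06305830e-01]), 'qvel': array([ 8.35116130e-05, -1.38296073e-03, -2.14437780e-03,  7.31111265e-04,
        1.85947802e-05, -9.93650554e-04]), 'joint_efforts': array([-3.01589444e-05, -4.45875621e+01, -3.52239132e+01, -3.11434742e-04,
        4.09246248e-03,  1.67786425e-06]), 'eef_pos': array([ 0.17307076, -0.5478588 ,  0.24449192]), 'ee_rot': array([-7.64684410e-04,  9.88332176e-01,  1.52311930e-01,  2.68416848e-05]), 'contact_force': array([ 0.0519183 , -0.4020529 , -0.07377751]), 'torque': array([-0.02427342, -0.01345962, -0.0416428 ]), 'gripper_force': 0.0, 'width': 0.08549512107452273}
```

View pics/top0.png

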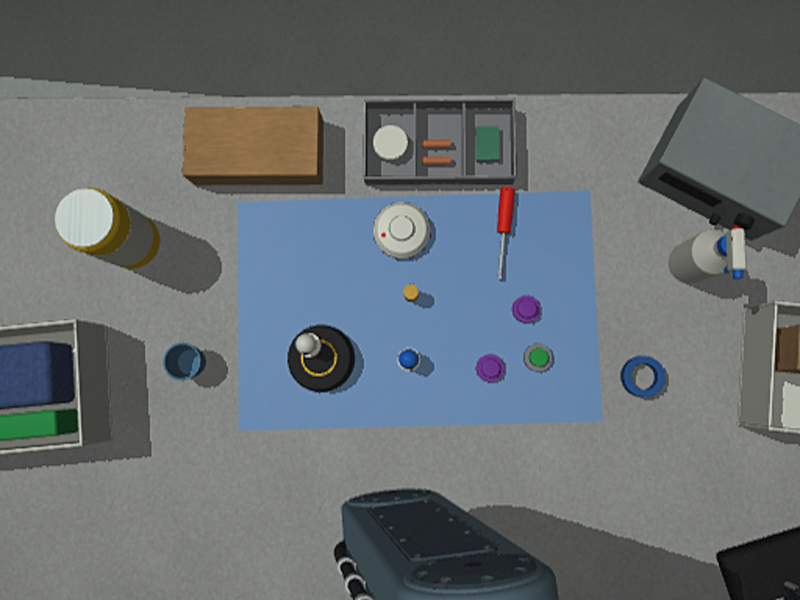

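View pics/side0.png

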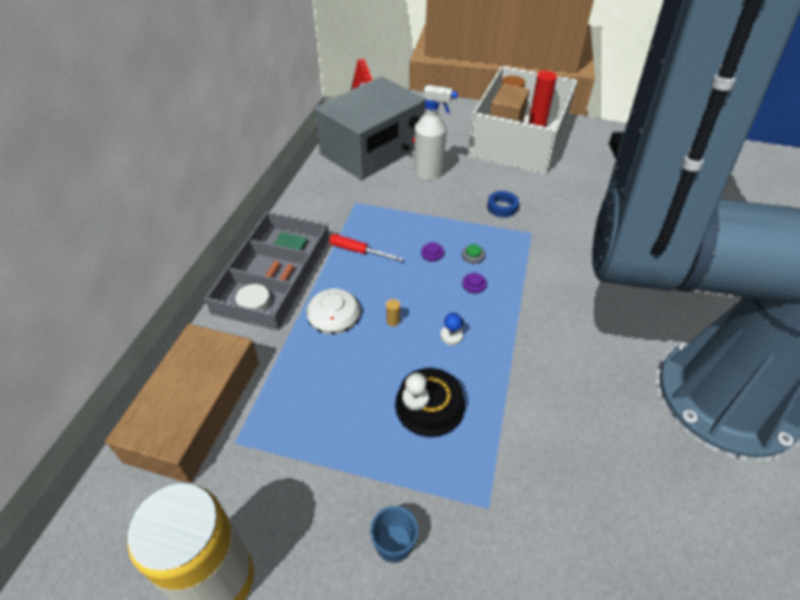

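The top view shows the sensor at about (308,345) on the black base at (321,358). The ring centre is near (319,358). Three things have the button shape: purple at (527,309), purple at (490,368), and a green button in a grey housing at (538,357). The last one fits the description. I'll confirm with a crop and measure.

Run:
```python
from h import *
import pickle
s=pickle.load(open('top.pkl','rb'));P=s['pixels'][:,:,::-1];k=0.64
a=cv2.resize(P[195:265,170:250],(400,350),interpolation=cv2.INTER_CUBIC)
b=cv2.resize(P[185:255,300:380],(400,350),interpolation=cv2.INTER_CUBIC)
s2=pickle.load(open('side.pkl','rb'));Q=s2['pixels'][:,:,::-1]
cv2.imwrite('pics/crop1.png',np.hstack([a,b]))
for n,s in (('top',s),('side',s2)):
    P=s['pixels'][:,:,::-1]
    hsv=cv2.cvtColor(np.ascontiguousarray(P),cv2.COLOR_BGR2HSV);C=cloud(s);ok=s['depth']>0
    box=lambda x,y,r:(np.hypot(C[...,0]-x,C[...,1]-y)<r)&ok
    u,v=(321*k,358*k) if n=='top' else (430*k,402*k)
    b=onplane(s,u,v,.036);print(n,'base0',b)
    B=box(b[0],b[1],.08)
    H,S,V=[hsv[...,i].astype(int) for i in range(3)]
    Y=B&(H>18)&(H<35)&(S>110)&(V>80)
    vv,uu=np.nonzero(Y); p=np.array([onplane(s,x,y,.036) for x,y in zip(uu,vv)])
    A=np.c_[2*p[:,:2],np.ones(len(p))];r=np.linalg.lstsq(A,(p[:,:2]**2).sum(1),rcond=None)[0]
    print('ring',r[:2],np.sqrt(r[2]+r[0]**2+r[1]**2),len(p),'z',np.median(C[Y][:,2]))
    T=B&(abs(C[...,2]-.036)<.004);q=C[T];(cx,cy),rr=cv2.minEnclosingCircle(q[:,:2].astype(np.float32));print('disc',cx,cy,rr,np.median(q[:,2]))
    Hd=B&(C[...,2]>.064)
    q=C[Hd];A=np.c_[2*q,np.ones(len(q))];r=np.linalg.lstsq(A,(q**2).sum(1),rcond=None)[0];print('head',r[:3],np.sqrt(r[3]+r[:3]@r[:3]),len(q),q[:,2].max())
    u,v=(538*k,357*k) if n=='top' else (474*k,250*k)
    g=onplane(s,u,v,.022);G=box(g[0],g[1],.03)&(H>45)&(H<75)&(S>100);vv,uu=np.nonzero(G);p=np.array([onplane(s,x,y,.022) for x,y in zip(uu,vv)])
    print('green',p.mean(0),len(p),np.ptp(p,0),np.median(C[G][:,2]))
    hb=box(*( onplane(s,408*k,358*k,.03)[:2] if n=='top' else onplane(s,453*k,325*k,.03)[:2]),.04)&(H>100)&(C[...,2]>.035)
    print('blue',C[hb].mean(0),C[hb].min(0),C[hb].max(0))
    cb=onplane(s,411*k,293*k,.05) if n=='top' else onplane(s,393*k,304*k,.05); print('cell',cb)
```

```text
top base0 [0.47342835 0.15657729 0.036     ]
ring [0.47493552 0.16155079] 0.028691862443319577 94 z 0.03565147201939081
disc 0.4757919907569885 0.1614532619714737 0.0520348995923996 0.035880053315280394
head [0.49641755 0.17617462 0.08094755] 0.015372828037995027 141 0.09919611822431243
green [ 0.47682033 -0.20856555  0.022     ] 111 [0.02888308 0.028935   0.        ] 0.020848756449801678
blue [0.47343847 0.0103078  0.05326461] [ 0.45816024 -0.00494294  0.04062548] [0.48942476 0.02638488 0.0643712 ]
cell [0.58171418 0.00552007 0.05      ]
side base0 [0.47206294 0.17806175 0.036     ]
ring [0.47528427 0.16262681] 0.02849161638219871 112 z 0.035785468180232274
disc 0.47607505321502686 0.16301655769348145 0.0527016781270504 0.03573991643564037
head [0.49626861 0.1791897  0.07869998] 0.016097194656860978 160 0.09599410017331313
green [ 0.47727129 -0.20118461  0.022     ] 54 [2.72365009e-02 3.11660567e-02 2.22044605e-16] 0.02087791841650305
blue [0.47265651 0.01840071 0.05052121] [ 4.55737912e-01 -3.61170393e-04  3.54615096e-02] [0.48931722 0.0303119  0.0601847 ]
cell [0.58426861 0.00923309 0.05      ]
```

View pics/crop1.png

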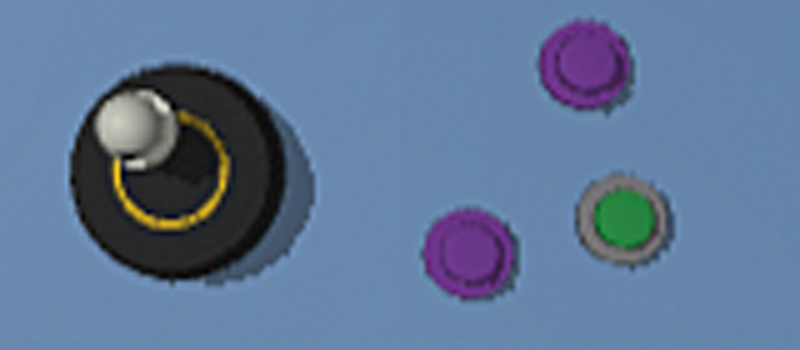

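The crop confirms it: the only green button in a grey housing is at about (625,218) on the right, and the other two are wholly purple. The white sensor stands at the upper left of the base, its foot lapping the ring. The two cameras agree to within about 3 mm: base centre ≈ (0.4755, 0.162), sensor ≈ (0.496, 0.177).

Next I'll move over with the fingers about 24 mm apart, so that two fingertips cradle the foot.

Request:
jog_arm(moves=[{"gripper": 24, "delta_pos": [0.19, -0.2, 0], "yaw": 0}, {"gripper": 24, "delta_pos": [0.19, -0.2, 0], "yaw": 0}, {"gripper": 24, "delta_pos": [0.19, -0.2, 0], "yaw": 0}, {"gripper": 24, "delta_pos": [0.19, -0.2, 0], "yaw": 0}, {"gripper": 24, "delta_pos": [0.19, -0.2, 0], "yaw": 0}, {"gripper": 24, "delta_pos": [0.19, -0.2, 0], "yaw": 0}, {"gripper": 24, "delta_pos": [0.19, -0.2, 0], "yaw": 0}, {"gripper": 24, "delta_pos": [0.19, -0.2, 0], "yaw": 0}, {"gripper": 24, "delta_pos": [0.19, -0.2, 0], "yaw": 0}, {"gripper": 24, "delta_pos": [0.19, -0.2, 0], "yaw": 0}, {"gripper": 24, "delta_pos": [0.19, -0.2, 0], "yaw": 0}, {"gripper": 24, "delta_pos": [0.19, -0.2, 0], "yaw": 0}])

```text
t: 1.6
eef_pos: [0.3911, -0.1007, 0.2451]
ee_rot: [-0.0, 0.988, 0.152, -0.0]
contact_force: [0.2, -1.0, 0.4]
width: 0.024
gripper_force: 0.0
```

Request:
jog_arm(moves=[{"gripper": 24, "delta_pos": [0.19, -0.2, 0], "yaw": 0}, {"gripper": 24, "delta_pos": [0.19, -0.2, 0], "yaw": 0}, {"gripper": 24, "delta_pos": [0.19, -0.2, 0], "yaw": 0}, {"gripper": 24, "delta_pos": [0.19, -0.2, 0], "yaw": 0}, {"gripper": 24, "delta_pos": [0.19, -0.2, 0], "yaw": 0}, {"gripper": 24, "delta_pos": [0.19, -0.2, 0], "yaw": 0}, {"gripper": 24, "delta_pos": [0, 0, 0], "yaw": -0.107}, {"gripper": 24, "delta_pos": [0, 0, 0], "yaw": -0.107}, {"gripper": 24, "delta_pos": [0, 0, 0], "yaw": -0.107}, {"gripper": 24, "delta_pos": [0, 0, 0], "yaw": -0.107}, {"gripper": 24, "delta_pos": [0, 0, 0], "yaw": 0}])

```text
t: 2.98
eef_pos: [0.4995, 0.1211, 0.2449]
ee_rot: [-0.0, 0.949, 0.315, -0.0]
contact_force: [-0.1, -0.0, -0.4]
width: 0.0241
gripper_force: 0.0
```

Request:
jog_arm(moves=[{"gripper": 24, "delta_pos": [0.17, -0.105, 0], "yaw": 0}, {"gripper": 24, "delta_pos": [0.17, -0.105, 0], "yaw": 0}, {"gripper": 24, "delta_pos": [0.17, -0.105, 0], "yaw": 0}, {"gripper": 24, "delta_pos": [0, 0, 0.24], "yaw": 0}, {"gripper": 24, "delta_pos": [0, 0, 0.24], "yaw": 0}, {"gripper": 24, "delta_pos": [0, 0, 0.24], "yaw": 0}, {"gripper": 24, "delta_pos": [0, 0, 0.24], "yaw": 0}, {"gripper": 24, "delta_pos": [0, 0, 0], "yaw": 0}])

```text
t: 3.98
eef_pos: [0.53, 0.2042, 0.0982]
ee_rot: [-0.001, 0.949, 0.315, -0.004]
contact_force: [-0.6, 0.1, 0.5]
width: 0.0241
gripper_force: 0.0
```

Run:
```python
from h import *
st=env.get_state();e=np.array(st['eef_pos']);print(e,env.tip_extent)
s=snap('side');C=cloud(s);ok=s['depth']>0
m=ok&(np.hypot(C[...,0]-e[0],C[...,1]-e[1])<.045)&(C[...,2]>.06)
q=C[m];print(len(q),np.sort(q[:,2])[:15].round(4))
psi=np.radians(36.7);X=np.array([np.cos(psi),np.sin(psi)]);Y=np.array([np.sin(psi),-np.cos(psi)])
low=q[q[:,2]<.11];d=low[:,:2]-e[:2];print(np.c_[d@X,d@Y,low[:,2]].min(0),np.c_[d@X,d@Y,low[:,2]].max(0))
P=s['pixels'][:,:,::-1];u,v=proj(s,e).astype(int)
w=snap('wrist')['pixels'][:,:,::-1]
cv2.imwrite('pics/c2.png',np.hstack([cv2.resize(np.ascontiguousarray(P[v-50:v+50,u-50:u+50]),(400,400),interpolation=cv2.INTER_CUBIC),cv2.resize(w,(400,400))]))
```

```text
[0.53004088 0.20420772 0.09817389] 0.014
2927 [0.0709 0.0721 0.0732 0.0739 0.0745 0.0751 0.0773 0.0787 0.079  0.0795
 0.0795 0.0796 0.081  0.0817 0.0817]
[-0.04432627 -0.02662807  0.07089372] [0.01212393 0.0193918  0.10862038]
```

View pics/c2.png

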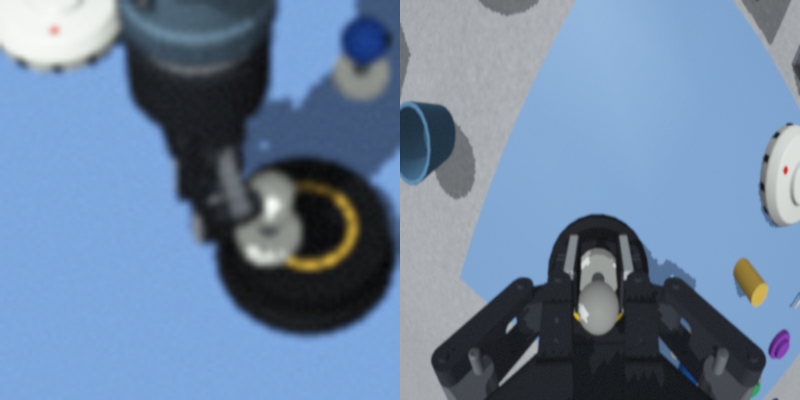

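The side view (left) shows the fingers standing just outside the sensor, and the wrist view (right) shows the sensor centred between the two fingers at about (598,300). I'll check the fingertip height without the head points.

Run:
```python
from h import *
st=env.get_state();e=np.array(st['eef_pos']);print(e)
psi=np.radians(36.7);X=np.array([np.cos(psi),np.sin(psi)]);Y=np.array([np.sin(psi),-np.cos(psi)])
for n in ('side','top'):
    s=snap(n);C=cloud(s);ok=s['depth']>0
    d=C[...,:2]-e[:2];x=d@X;y=d@Y
    m=ok&(x>-.018)&(x<.03)&(abs(y)<.035)&(C[...,2]>.055)&(C[...,2]<.13)
    q=np.c_[x[m],y[m],C[m][:,2]]
    q=q[np.argsort(q[:,2])];print(n,len(q),q[:25].round(4).tolist())
    # head
    b=np.array([.4963,.1775]);m=ok&(np.hypot(C[...,0]-b[0],C[...,1]-b[1])<.016)&(C[...,2]>.064)&(C[...,2]<.1)
    if m.sum()>20:
        q=C[m];print('head px',len(q),(q.max(0)+q.min(0))/2)
```

```text
[0.53312012 0.20475268 0.10198913]
side 61 [[0.0059, 0.0129, 0.0874], [0.0087, 0.012, 0.09], [0.0089, -0.0171, 0.0904], [0.0057, 0.0132, 0.0911], [0.008, 0.0139, 0.0912], [0.0113, 0.0114, 0.0923], [0.0117, 0.0174, 0.0925], [0.0105, 0.0139, 0.0926], [-0.0067, 0.0128, 0.0936], [0.0117, -0.0183, 0.0937], [0.0076, -0.0206, 0.095], [0.0113, -0.0174, 0.0965], [0.0081, 0.0131, 0.0966], [0.0016, -0.0241, 0.0969], [0.0061, 0.0119, 0.0973], [0.0119, -0.0121, 0.0974], [-0.0055, -0.0246, 0.098], [0.012, 0.0162, 0.0984], [-0.0011, -0.0234, 0.0986], [0.0108, 0.0124, 0.099], [0.0012, -0.023, 0.0993], [0.0115, -0.011, 0.0996], [0.009, -0.0179, 0.1002], [0.0045, -0.0254, 0.1006], [0.0067, -0.0249, 0.1009]]
head px 99 [0.49573    0.17954652 0.08390342]
top 1 [[-0.0033, 0.0275, 0.0997]]
head px 91 [0.49613851 0.17239901 0.08977331]
```

Fingertip z is about 0.088 with the TCP at 0.102, which matches the 14 mm given. Lowering the tips to about 4 mm above the base top, outside the foot, then closing in.

Request:
jog_arm(moves=[{"gripper": 24, "delta_pos": [0, 0, 0.08], "yaw": 0}, {"gripper": 24, "delta_pos": [0, 0, 0.08], "yaw": 0}, {"gripper": 24, "delta_pos": [0, 0, 0.08], "yaw": 0}, {"gripper": 24, "delta_pos": [0, 0, 0.04], "yaw": 0}, {"gripper": 24, "delta_pos": [0, 0, 0.02], "yaw": 0}, {"gripper": 24, "delta_pos": [0, 0, 0.02], "yaw": 0}, {"gripper": 24, "delta_pos": [0, 0, 0], "yaw": 0}, {"gripper": 24, "delta_pos": [-0.03, 0, 0], "yaw": 0}, {"gripper": 24, "delta_pos": [-0.03, 0, 0], "yaw": 0}, {"gripper": 24, "delta_pos": [-0.02, 0, 0], "yaw": 0}, {"gripper": 24, "delta_pos": [0, 0, 0], "yaw": 0}, {"gripper": 24, "delta_pos": [0, 0, 0], "yaw": 0}])

```text
t: 5.68
eef_pos: [0.5233, 0.1975, 0.0534]
ee_rot: [0.0, 0.949, 0.315, 0.0]
contact_force: [0.9, 0.6, 0.1]
width: 0.0238
gripper_force: 0.0
```

Request:
jog_arm(moves=[{"gripper": 24, "delta_pos": [-0.014, 0, 0], "yaw": 0}, {"gripper": 24, "delta_pos": [-0.014, 0, 0], "yaw": 0}, {"gripper": 24, "delta_pos": [-0.014, 0, 0], "yaw": 0}, {"gripper": 24, "delta_pos": [-0.014, 0, 0], "yaw": 0}, {"gripper": 24, "delta_pos": [-0.014, 0, 0], "yaw": 0}, {"gripper": 24, "delta_pos": [-0.014, 0, 0], "yaw": 0}, {"gripper": 24, "delta_pos": [-0.014, 0, 0], "yaw": 0}, {"gripper": 24, "delta_pos": [-0.014, 0, 0], "yaw": 0}, {"gripper": 24, "delta_pos": [-0.01, 0, 0], "yaw": 0}, {"gripper": 24, "delta_pos": [-0.007, 0, 0], "yaw": 0}, {"gripper": 24, "delta_pos": [0, 0, 0], "yaw": 0}])

```text
t: 7.05
eef_pos: [0.5076, 0.1859, 0.0533]
ee_rot: [0.0, 0.949, 0.315, -0.0]
contact_force: [-0.3, 0.2, -0.4]
width: 0.0241
gripper_force: 0.0
```

```bash
cat > look.py <<'E'
from h import *
import sys
def look(name):
    e=np.array(env.get_state()['eef_pos']);print(e)
    ims=[]
    for n in ('side','top'):
        s=snap(n);C=cloud(s);ok=s['depth']>0;P=np.ascontiguousarray(s['pixels'][:,:,::-1])
        hsv=cv2.cvtColor(P,cv2.COLOR_BGR2HSV)
        m=ok&(np.hypot(C[...,0]-.4755,C[...,1]-.162)<.05)&(hsv[...,1]<60)&(hsv[...,2]>90)
        h=m&(C[...,2]>.064)&(C[...,2]<.098)
        if h.sum()>20:
            q=C[h];f=lambda c:np.linalg.norm(q-np.r_[c[:2],.078],axis=1)-.017
            from scipy.optimize import least_squares
            r=least_squares(f,q.mean(0)[:2],loss='soft_l1',f_scale=.002);print(n,'head',r.x.round(4),len(q),q[:,2].max())
        u,v=proj(s,[.4755,.162,.05]).astype(int)
        ims.append(cv2.resize(P[v-40:v+40,u-40:u+40],(400,400),interpolation=cv2.INTER_CUBIC))
    cv2.imwrite(f'pics/{name}.png',np.hstack(ims))
look(sys.argv[1])
E
python3 look.py l1
```

```text
[0.50755321 0.18586814 0.05327881]
side head [0.4874 0.1695] 58 0.09575911103590913
```

View pics/l1.png

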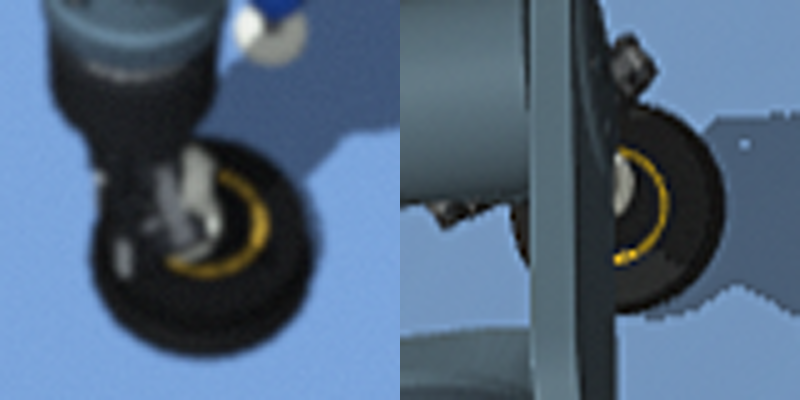

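The sensor is upright, moving along the expected line, now at about (0.487, 0.170), and seen at (200,190) in the left crop. About 13 mm remain. I'll push 11 mm more, back off, and look from clear.

Request:
jog_arm(moves=[{"gripper": 24, "delta_pos": [-0.013, 0, 0], "yaw": 0}, {"gripper": 24, "delta_pos": [-0.013, 0, 0], "yaw": 0}, {"gripper": 24, "delta_pos": [-0.013, 0, 0], "yaw": 0}, {"gripper": 24, "delta_pos": [-0.013, 0, 0], "yaw": 0}, {"gripper": 24, "delta_pos": [-0.012, 0, 0], "yaw": 0}, {"gripper": 24, "delta_pos": [-0.01, 0, 0], "yaw": 0}, {"gripper": 24, "delta_pos": [0, 0, 0], "yaw": 0}, {"gripper": 24, "delta_pos": [0, 0, 0], "yaw": 0}])

```text
t: 8.15
eef_pos: [0.4987, 0.1793, 0.0533]
ee_rot: [-0.0, 0.949, 0.315, -0.0]
contact_force: [-0.5, -0.6, -0.0]
width: 0.0242
gripper_force: 0.0
```

Request:
jog_arm(moves=[{"gripper": 24, "delta_pos": [0.02, 0, 0], "yaw": 0}, {"gripper": 24, "delta_pos": [0.06, 0, 0], "yaw": 0}, {"gripper": 24, "delta_pos": [0.1, 0, 0], "yaw": 0}, {"gripper": 24, "delta_pos": [0.1, 0, 0], "yaw": 0}, {"gripper": 24, "delta_pos": [0, 0, -0.2], "yaw": 0}, {"gripper": 24, "delta_pos": [0, 0, -0.3], "yaw": 0}, {"gripper": 24, "delta_pos": [0, -0.3, -0.3], "yaw": 0}, {"gripper": 24, "delta_pos": [0, -0.3, 0], "yaw": 0}, {"gripper": 24, "delta_pos": [0, -0.3, 0], "yaw": 0}, {"gripper": 24, "delta_pos": [0, -0.1, 0], "yaw": 0}, {"gripper": 24, "delta_pos": [0, 0, 0], "yaw": 0}])

```text
t: 9.52
eef_pos: [0.4431, 0.3248, 0.1725]
ee_rot: [0.0, 0.949, 0.317, 0.0]
contact_force: [0.3, -0.7, 0.1]
width: 0.024
gripper_force: 0.0
```

```bash
python3 look.py l2
```

```text
[0.44305318 0.32478907 0.17251532]
top head [0.4781 0.1621] 125 0.09720419286369049
```

View pics/l2.png

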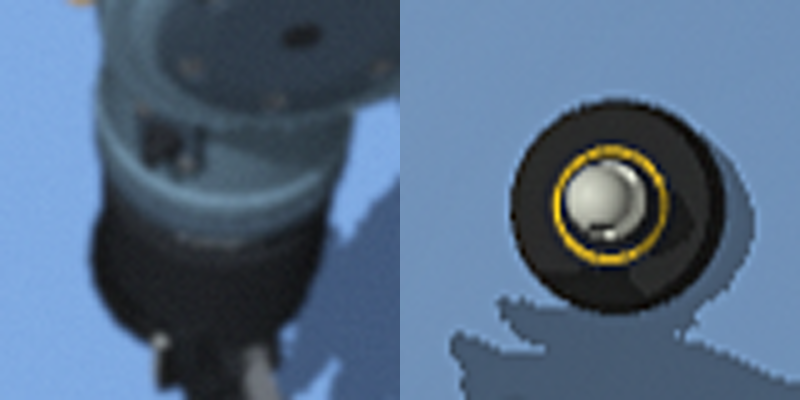

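The right crop shows the sensor upright inside the ring: head at (603,200), ring centre about (611,205). For the remainder I'll fit the sensor's silhouette and the ring in this same view.

```bash
cat > fit.py <<'E'
from h import *
from scipy.optimize import minimize
def fit():
    s=snap('top');P=np.ascontiguousarray(s['pixels'][:,:,::-1]);hsv=cv2.cvtColor(P,cv2.COLOR_BGR2HSV).astype(int);H,S,V=[hsv[...,i] for i in range(3)]
    u,v=proj(s,[.4755,.162,.05]).astype(int)
    roi=np.zeros(V.shape,bool);roi[v-22:v+22,u-22:u+22]=1
    Y=roi&(H>18)&(H<35)&(S>110)&(V>80)
    vv,uu=np.nonzero(Y);p=np.array([onplane(s,x,y,.036) for x,y in zip(uu,vv)])[:,:2]
    from scipy.optimize import least_squares
    c=least_squares(lambda c:np.linalg.norm(p-c,axis=1)-.0285,p.mean(0)).x
    W=(roi&(S<70)&(V>85)).astype(float)
    n,l,stt,_=cv2.connectedComponentsWithStats(W.astype(np.uint8));k=1+stt[1:,4].argmax();W=(l==k).astype(float)
    K=8;a=np.linspace(0,2*np.pi,60)
    def render(c):
        m=np.zeros((44*K,44*K),np.uint8)
        f=lambda pts:np.array([((proj(s,q)-[u-22,v-22]+.5)*K) for q in pts]).astype(np.int32)
        ft=[[c[0]+.02*np.cos(t),c[1]+.02*np.sin(t),z] for z in(.036,.046) for t in a]
        cv2.fillConvexPoly(m,cv2.convexHull(f(ft)),1)
        hd=np.array([.017*np.r_[np.cos(t)*np.cos(e),np.sin(t)*np.cos(e),np.sin(e)] for t in a for e in np.linspace(-1.5,1.5,15)])+[c[0],c[1],.078]
        cv2.fillConvexPoly(m,cv2.convexHull(f(hd)),1)
        return cv2.resize(m.astype(np.float32),(44,44),interpolation=cv2.INTER_AREA)
    w=W[v-22:v+22,u-22:u+22]
    best=minimize(lambda c:((render(c)-w)**2).sum(),c,method='Nelder-Mead',options=dict(initial_simplex=[c,c+[.004,0],c+[0,.004]],xatol=1e-4,fatol=.01))
    print('ring',c.round(4),'foot',best.x.round(4),'diff mm',((best.x-c)*1e3).round(2),'resid',best.fun,w.sum())
if __name__=='__main__': fit()
E
python3 fit.py
```

```text
ring [0.4749 0.1616] foot [0.4774 0.1622] diff mm [2.54 0.59] resid 13.9658203125 187.0
```

About 2.3 mm remain, mostly along the push line. Going back for one light tap.

Request:
jog_arm(moves=[{"gripper": 24, "delta_pos": [0, 0.2, 0], "yaw": 0}, {"gripper": 24, "delta_pos": [0, 0.3, 0], "yaw": 0}, {"gripper": 24, "delta_pos": [0, 0.3, 0], "yaw": 0}, {"gripper": 24, "delta_pos": [0, 0.2, 0], "yaw": 0}, {"gripper": 24, "delta_pos": [0, 0, 0], "yaw": 0}, {"gripper": 24, "delta_pos": [0, 0, 0.2], "yaw": 0}, {"gripper": 24, "delta_pos": [0, 0, 0.2], "yaw": 0}, {"gripper": 24, "delta_pos": [0, 0, 0.2], "yaw": 0}, {"gripper": 24, "delta_pos": [0, 0, 0.12], "yaw": 0}, {"gripper": 24, "delta_pos": [0, 0, 0.05], "yaw": 0}, {"gripper": 24, "delta_pos": [0, 0, 0.02], "yaw": 0}, {"gripper": 24, "delta_pos": [0, 0, 0], "yaw": 0}])

```text
t: 11.18
eef_pos: [0.5335, 0.2039, 0.0547]
ee_rot: [0.0, 0.949, 0.316, 0.001]
contact_force: [-0.0, 0.3, 0.5]
width: 0.0243
gripper_force: 0.0
```

Request:
jog_arm(moves=[{"gripper": 24, "delta_pos": [-0.05, 0, 0], "yaw": 0}, {"gripper": 24, "delta_pos": [-0.07, 0, 0], "yaw": 0}, {"gripper": 24, "delta_pos": [-0.07, 0, 0], "yaw": 0}, {"gripper": 24, "delta_pos": [-0.05, 0, 0], "yaw": 0}, {"gripper": 24, "delta_pos": [-0.02, 0, 0], "yaw": 0}, {"gripper": 24, "delta_pos": [0, 0, 0], "yaw": 0}, {"gripper": 24, "delta_pos": [0, 0, 0], "yaw": 0}])

```text
t: 12.05
eef_pos: [0.5019, 0.1805, 0.0541]
ee_rot: [0.0, 0.949, 0.315, 0.0]
contact_force: [-0.7, 0.3, 1.2]
width: 0.0241
gripper_force: 0.0
```

Request:
jog_arm(moves=[{"gripper": 24, "delta_pos": [0, -0.007, 0], "yaw": 0}, {"gripper": 24, "delta_pos": [-0.01, 0, 0], "yaw": 0}, {"gripper": 24, "delta_pos": [-0.01, 0, 0], "yaw": 0}, {"gripper": 24, "delta_pos": [-0.01, 0, 0], "yaw": 0}, {"gripper": 24, "delta_pos": [-0.007, 0, 0], "yaw": 0}, {"gripper": 24, "delta_pos": [0, 0, 0], "yaw": 0}, {"gripper": 24, "delta_pos": [0, 0, 0], "yaw": 0}])

```text
t: 12.92
eef_pos: [0.4966, 0.1779, 0.054]
ee_rot: [-0.0, 0.949, 0.315, 0.0]
contact_force: [-0.5, 0.2, -0.7]
width: 0.0239
gripper_force: 0.0
```

Request:
jog_arm(moves=[{"gripper": 24, "delta_pos": [0.02, 0, 0], "yaw": 0}, {"gripper": 24, "delta_pos": [0.06, 0, 0], "yaw": 0}, {"gripper": 24, "delta_pos": [0.1, 0, 0], "yaw": 0}, {"gripper": 24, "delta_pos": [0.1, 0, 0], "yaw": 0}, {"gripper": 24, "delta_pos": [0, 0, -0.2], "yaw": 0}, {"gripper": 24, "delta_pos": [0, 0, -0.3], "yaw": 0}, {"gripper": 24, "delta_pos": [0, -0.3, -0.3], "yaw": 0}, {"gripper": 24, "delta_pos": [0, -0.3, 0], "yaw": 0}, {"gripper": 24, "delta_pos": [0, -0.3, 0], "yaw": 0}, {"gripper": 24, "delta_pos": [0, -0.1, 0], "yaw": 0}, {"gripper": 24, "delta_pos": [0, 0, 0], "yaw": 0}])

```text
t: 14.3
eef_pos: [0.4409, 0.3235, 0.1732]
ee_rot: [0.0, 0.949, 0.317, 0.0]
contact_force: [0.6, -0.2, -0.3]
width: 0.0237
gripper_force: 0.0
```

```bash
python3 fit.py; python3 look.py l3
```

```text
ring [0.4747 0.1616] foot [0.4752 0.1608] diff mm [ 0.47 -0.76] resid 16.121826171875 187.0
[0.44141696 0.32268382 0.17317007]
top head [0.4758 0.1602] 127 0.09724202800504858
```

View pics/l3.png

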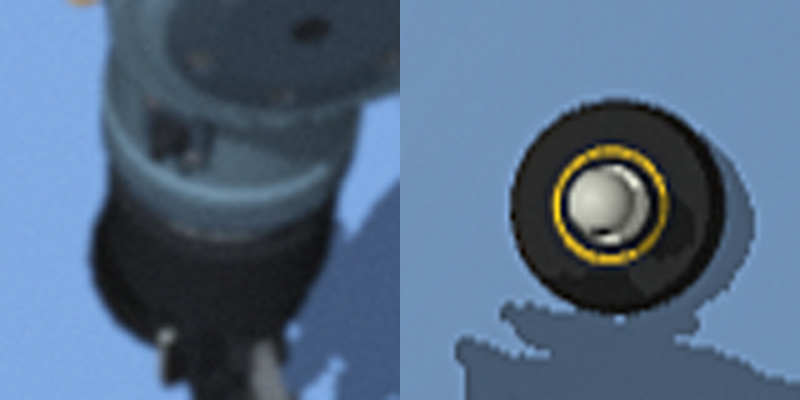

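The silhouette fit puts the foot within about 1 mm of the ring centre, upright at (608,203) in the right crop. Next is the button at about (0.477, -0.207), with the fingers shut and travelling high.

Request:
jog_arm(moves=[{"gripper": 0, "delta_pos": [0, 0, -0.2], "yaw": 0}, {"gripper": 0, "delta_pos": [-0.16, 0.25, 0], "yaw": 0}, {"gripper": 0, "delta_pos": [-0.16, 0.25, 0], "yaw": 0}, {"gripper": 0, "delta_pos": [-0.16, 0.25, 0], "yaw": 0}, {"gripper": 0, "delta_pos": [-0.16, 0.25, 0], "yaw": 0}, {"gripper": 0, "delta_pos": [-0.16, 0.25, 0], "yaw": 0}, {"gripper": 0, "delta_pos": [-0.16, 0.25, 0], "yaw": 0}, {"gripper": 0, "delta_pos": [-0.16, 0.25, 0], "yaw": 0}, {"gripper": 0, "delta_pos": [-0.16, 0.25, 0], "yaw": 0}, {"gripper": 0, "delta_pos": [-0.16, 0.25, 0], "yaw": 0}, {"gripper": 0, "delta_pos": [-0.16, 0.25, 0], "yaw": 0}, {"gripper": 0, "delta_pos": [-0.16, 0.25, 0], "yaw": 0}])

```text
t: 15.95
eef_pos: [0.4761, -0.1689, 0.2033]
ee_rot: [0.0, 0.949, 0.314, 0.0]
contact_force: [0.5, 0.1, 1.0]
width: 0.0001
gripper_force: 0.0
```

Request:
jog_arm(moves=[{"gripper": 0, "delta_pos": [-0.16, 0.22, 0], "yaw": 0}, {"gripper": 0, "delta_pos": [0, 0, 0], "yaw": 0}, {"gripper": 0, "delta_pos": [0, 0, 0], "yaw": 0}])

```text
t: 16.32
eef_pos: [0.4764, -0.2072, 0.2029]
ee_rot: [-0.0, 0.949, 0.315, -0.0]
contact_force: [-0.1, 0.2, -0.7]
width: -0.0001
gripper_force: 0.0
```

Run:
```python
from h import *
print(env.get_state()['eef_pos'])
s=snap('side');P=np.ascontiguousarray(s['pixels'][:,:,::-1]);C=cloud(s);hsv=cv2.cvtColor(P,cv2.COLOR_BGR2HSV).astype(int);H,S,V=[hsv[...,i] for i in range(3)]
G=(np.hypot(C[...,0]-.477,C[...,1]+.205)<.035)&(H>45)&(H<80)&(S>90);q=C[G]
print(len(q),q.min(0),q.max(0));t=q[q[:,2]>.019];print(len(t),(t.min(0)+t.max(0))/2,np.ptp(t,0))
G=(np.hypot(C[...,0]-.477,C[...,1]+.205)<.035)&(C[...,2]>.009)&(C[...,2]<.03);q=C[G];print((q.min(0)+q.max(0))/2,np.ptp(q,0))
```

```text
[ 0.47641646 -0.20716673  0.20287931]
59 [ 0.46337942 -0.22076202  0.01326259] [ 0.49368457 -0.19122705  0.02461266]
43 [ 0.47728609 -0.20499747  0.02204779] [0.0271861  0.02595093 0.00512974]
[ 0.47778466 -0.20294939  0.01696102] [0.04637823 0.04117422 0.01530328]
```

Request:
jog_arm(moves=[{"gripper": 0, "delta_pos": [0, 0, 0.25], "yaw": 0}, {"gripper": 0, "delta_pos": [0, 0, 0.25], "yaw": 0}, {"gripper": 0, "delta_pos": [0, 0, 0.25], "yaw": 0}, {"gripper": 0, "delta_pos": [0, 0, 0.15], "yaw": 0}, {"gripper": 0, "delta_pos": [0, 0, 0.08], "yaw": 0}, {"gripper": 0, "delta_pos": [0, 0, 0], "yaw": 0}, {"gripper": 0, "delta_pos": [0, 0, 0.04], "yaw": 0}, {"gripper": 0, "delta_pos": [0, 0, 0.04], "yaw": 0}, {"gripper": 0, "delta_pos": [0, 0, 0.04], "yaw": 0}, {"gripper": 0, "delta_pos": [0, 0, 0], "yaw": 0}, {"gripper": 0, "delta_pos": [0, 0, 0], "yaw": 0}])

```text
t: 17.75
eef_pos: [0.477, -0.2067, 0.0382]
ee_rot: [0.0, 0.949, 0.315, 0.0]
contact_force: [-0.7, 0.6, -1.2]
width: -0.0002
gripper_force: 0.0
```

Request:
jog_arm(moves=[{"gripper": 0, "delta_pos": [0, 0, 0.02], "yaw": 0}, {"gripper": 0, "delta_pos": [0, 0, 0.02], "yaw": 0}, {"gripper": 0, "delta_pos": [0, 0, 0.015], "yaw": 0}, {"gripper": 0, "delta_pos": [0, 0, 0.005], "yaw": 0}, {"gripper": 0, "delta_pos": [0, 0, 0], "yaw": 0}, {"gripper": 0, "delta_pos": [0, 0, 0], "yaw": 0}])

```text
t: 18.5
eef_pos: [0.4774, -0.207, 0.03]
ee_rot: [0.0, 0.949, 0.316, 0.0]
contact_force: [-1.9, 1.3, 9.3]
width: 0.0
gripper_force: 4.4
```

Tip at 0.016 with 9.3 N against the 4 N spring, so the button is fully down. Lifting off and moving away.

Request:
jog_arm(moves=[{"gripper": 0, "delta_pos": [0, 0, 0], "yaw": 0}, {"gripper": 0, "delta_pos": [0, 0, -0.05], "yaw": 0}, {"gripper": 0, "delta_pos": [0, 0, -0.15], "yaw": 0}, {"gripper": 0, "delta_pos": [0, 0, -0.3], "yaw": 0}, {"gripper": 0, "delta_pos": [0, 0, -0.3], "yaw": 0}, {"gripper": 0, "delta_pos": [0, 0, -0.2], "yaw": 0}, {"gripper": 0, "delta_pos": [-0.2, 0.2, 0], "yaw": 0}, {"gripper": 0, "delta_pos": [-0.2, 0.2, 0], "yaw": 0}, {"gripper": 0, "delta_pos": [0, 0, 0], "yaw": 0}, {"gripper": 0, "delta_pos": [0, 0, 0], "yaw": 0}])

```text
t: 19.75
eef_pos: [0.4644, -0.29, 0.1787]
ee_rot: [-0.001, 0.949, 0.315, -0.0]
contact_force: [0.3, -0.2, 0.0]
width: 0.0002
gripper_force: 0.0
```

```bash
python3 fit.py
python3 - <<'E'
from h import *
print(env.get_state()['t'],env.get_state()['eef_pos'])
s=snap('top');cv2.imwrite('pics/end.png',cv2.resize(s['pixels'][:,:,::-1],(800,600)))
E
```

```text
ring [0.4747 0.1616] foot [0.4752 0.1608] diff mm [ 0.48 -0.78] resid 15.200927734375 188.0
19.8 [ 0.46454248 -0.28956768  0.17869271]
```

View pics/end.png

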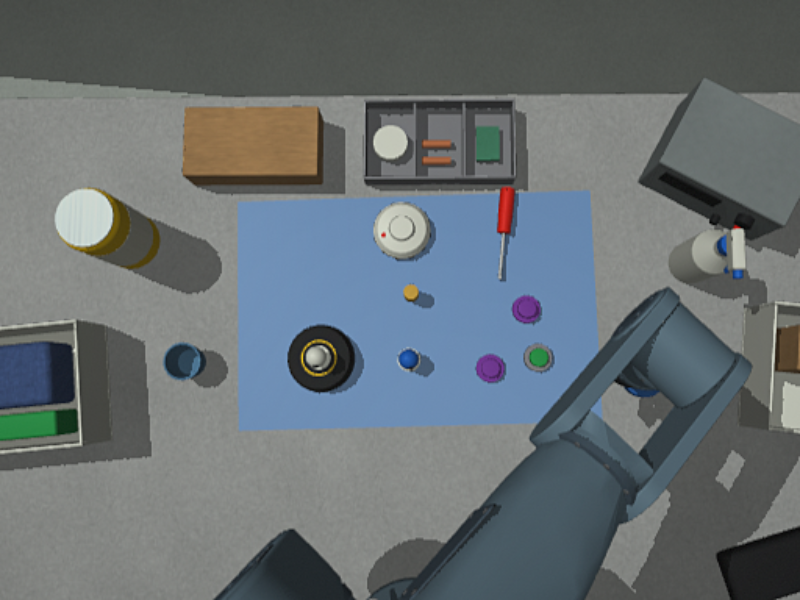

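The sensor is centred in the ring at (318,357), the button at (538,357) is up again, and every bystander in view stands where it was. The tape is mostly hidden behind the arm, which stayed well above it.

```bash
python3 -c "
from rig import env
print(env.hand_in())"
```

```text
the job is handed in; nothing more can be done
None
```

The sensor stands upright within about 1 mm of the ring's centre, the green button was then pressed fully down and released, and the job is handed in at about 20 s with no other object touched.

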